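# Unlock the medicine box and hold its lid open by the key

### The arm

A 6-joint arm with a two-finger parallel gripper is mounted at the origin on a cart in front of the work surface, level with it; the furniture and walls round the work are solid. World frame = base frame: x ahead of the robot, y to its left, z up, the work surface at z = 0. Lengths are in m, angles in rad, forces in N, time in s.
With the tool pointing down it reaches from about 0.275 to 0.825 m from the base axis. Payload 5.2 kg.
Tool frame: the origin (TCP) lies midway between the tips of the shut fingers; the grasp point (between the pads) lies 19 mm behind it (ctrl.grasp_offset is the distance from the TCP to the grasp point, in m); z points along the fingers, y is the line along which they close (so a half turn about z gives the same grasp; the last joint's range is limited). The gripper opens to 93 mm and grips with 3 to 60 N. Pads are 15 mm wide; open, the fingers measure 128 mm over their backs; the gripper's body (75 mm by 188 mm) begins 65 mm behind the grasp point.
Start: joints at [1.121, 0.259, 1.535, -0, 1.348, -0.203], TCP at [0.134, 0.533, 0.219] pointing down, gripper open.
Joint ranges: [-3.14, 3.14], [-0.91, 2.08], [0.19, 2.58], [-1.22, 4.36], [0.22, 2.71], [-3.12, 3.12]. Speed limits (rad/s): [2.57, 2.57, 3.14, 3.14, 3.14, 3.14].

### API

Orientations are given as a unit quaternion [w, x, y, z].
In Python, from bench import ctrl, effector, telemetry, vision gives the robot as it stands. Calls block until the motion is done:
- ctrl.movep(position, orientation): joint-space move of the TCP to a pose.
- ctrl.move_linear(position, vel=0.15, rotation=None, threshold=None): straight line of the TCP; rotation=None keeps the orientation; vel is the mean speed in m/s. With threshold (N) it stops when the force on the tool has changed by that much, and returns True; else False.
- ctrl.movej(angles): joint-space move.
- effector.move_gripper(opening): finger opening in m; the grip force is fixed at half the most; returns when the fingers have stopped.
- ctrl.pause(seconds).
- ctrl.solve_ik(position, orientation): joint angles nearest the present ones, or None.
- telemetry.sense(): the state.
- vision.snapshot(name): name is "side" or "top"; returns (picture, depth): 384x512x3 uint8, red, green, blue; 384x512 float32, m along the optical axis (not along the pixel's ray), 0 where there is no reading.
- vision.calibration(name): a dict with "fx", "fy", "cx", "cy" (pixels), "R" (3x3) and "t" (3): a world point X has camera coordinates R X + t. Camera axes: x right, y down, z forward; pixel columns grow to the right and rows downward; lengths in m; the calibration is good to about 2 mm. A picture is of the moment at which its call begins. calibration takes no time and is no camera call.
A pose or a line that the arm cannot do raises ctrl.IKError and nothing moves.
- ctrl.hand_in(): hands the job in; it is judged then, once.
Trained networks look in the newest picture that a camera, given by its name, has taken for a name from the list of things; names that differ only in an ending like _2 or _b are one class to them, and where a whole thing is asked for, a point or a joint stands for the part that bears it (a point fixed in the world has none). Each returns a list of dicts, best first, with "p" (0 to 1); they miss things now and then, are a little off and sometimes report something else, mostly with a low value. They report only what shows in the picture. A call takes as long as a camera call.
- vision.masks_of(thing, camera): "pixels" (384x512 bool, what is visible of it) and "pixel" ([row, column] in pixels, amid what is visible of it).
- vision.spot_point(thing, camera): "pixel" ([row, column] in pixels: a listed point, or the origin of a listed thing).
The state is a dict: "t": time; "qpos": joint angles; "qvel": joint speeds; "joint_torque": joint torques, N m; "ee_pos": TCP position; "tcp_rot": TCP orientation; "wrist_force": force on the tool from outside, world axes, zero at the start; "ft_torque": the same for the moment, N m; "opening": finger opening in m; "grip_force": force on a finger pad.
Only numpy, scipy, OpenCV 4.12 (cv2) and the standard library are available. Lean on these libraries where they do the work, as an engineer would, in place of code of your own. Each camera call takes 0.05 s, during which the arm holds its last target. There are 200 camera calls.

### The job

The steel medicine box on the worktop is locked. Take its key, the one with the square bow, off its peg on the key rack, push it fully home in the lock on top of the lid (the pins are sticky: wiggle it when it jams), turn it a good quarter turn clockwise against the spring, and with the turned key draw the front edge of the lid up about six centimetres. Finish like that, still gripping the key, keeping it turned and the lid raised by it alone so that I can reach in; leave the round key on its peg and do not push anything else on the worktop about.

Things in the scene. Friction and masses are not known exactly. Their poses are not given: they have to be found in the camera images.
- square_key: The box's key, steel, 60 g, 71 mm long. Origin at the tip of its bit, z along the key to the bow (up while it hangs), y across the flat of bit and bow; a half turn about z gives the same key. Bit: z 0 to 14 mm, 16 mm wide (y), 4 mm thick (x), first 4 mm tapered to 10 x 1 mm. Neck 5 mm round to z = 21, then a shoulder 15 mm across, 3 mm thick, that lands on the lock's face; stem 7 mm round.
- square_key_bow (a point): Middle of the key's square bow, 55 mm above the tip, same axes: bow 30 mm wide (y), 8 mm thick (x), from 17 mm below to 16 mm above this point, window 14 mm wide from 6 mm below to 10 mm above, through which the peg goes along x. Grip the bow here from above by its two straight side edges, closing along y.
- round_key: Another key, to be left hanging: round ring bow 34 mm across, 8 mm round stem, a small flag bit on one side only, 72 mm long. Origin at its tip, z up. It does not fit the lock. It and the square key hang on the two pegs of the rack, either way round.
- key_rack: Wooden letter and key rack, fixed. Origin under it on the worktop; its pegs point to its -x, in a row along y. Base 100 x 125 x 14 mm; board front face at x = 16 mm, 114 mm high. Two 5 mm pegs at y = -35 and 35 mm, z = 92 mm, out to x = -17 mm, where the last 3 mm turn up by 4 mm. Keys hang at x = -4 to 0 mm: lift 7 to 8 mm (the window allows 11 mm), then draw out along -x by 35 mm or more.
- medicine_box: Grey sheet-steel lock box 170 (x) x 150 (y) x 90 mm high, fixed. Origin under its middle on the worktop, z up, front towards its own -x, hinge along its back edge. A bar handle 80 mm long, along y, stands on the lid 76 mm behind the lock, its top 23 mm above the lid. A wall shelf hangs 0.55 m above the back of the worktop, its nearest corner at x = 0.63, y = -0.29: keep the arm in front of it.
- keyway (a point): Mouth of the keyway, centre, on the lock's top face, 94 mm above the worktop with the lid shut; moves with the lid. z out of the lid, x from front edge to hinge, y along the slot (18 mm long, 6 mm wide). The key goes in along -z, its y along the slot, and is home with its tip 21 mm below this point, shoulder on the face. It cannot turn until it is home, nor come out once turned.
- lock_plug (a joint): Turn of the lock: 0 locked, grows clockwise seen from above, stop at 1.57 rad. A spring turns it back if let go (0.03 N m at 0, 0.12 at the stop). The key has 0.1 rad of play: turn it to the stop. Two sticky sprung pins, 5 and 10 mm under the 5 mm face plate, jam the bit on its way in: pressed straight it needs up to 20 N, but 10 N if it is swung 0.09 rad to and fro about z between presses.
- lid (a joint): Lid hinge, horizontal along the box's y: 0 shut, grows as the front edge rises. The hinge axis is 131 mm behind the lock axis and 9 mm below the keyway point, so 0.34 rad lifts the lock by 44 mm and the front edge by 60 mm; the key leans back by the same angle. The lid weighs about 0.5 kg, falls shut if let go, and cannot rise until the lock is turned about 1.05 rad.
- lid_front_edge (a point): Middle of the front edge of the lid, 178 mm from the hinge axis; rises as the lid opens.
- sugar: Bystander, not to be pushed about: glass jar with a screw lid, 68 mm across, 104 mm high. Origin under its middle.
- used_mug: Bystander, not to be pushed about: dark mug, 73 mm across, 86 mm high. Origin under its middle.
- cinnamon_jar: Bystander, not to be pushed about: slim glass spice jar, 44 mm across, 99 mm high. Origin under its middle.
- loose_pod: Bystander, not to be pushed about: white coffee capsule, 37 mm across, 26 mm high. Origin under its middle.

How it is judged:
By the outcome, as a careful person would: the job done as asked, in the order asked, and still so for the second after the job is handed in, while the arm keeps its last pose, push and grip.
It also fails if it takes over 58 s, if anything falls off the work surface, if the arm or the gripper's body presses on something with over 40 N, if the wrist force passes 120 N, or if a joint passes its speed limit or range.

## Working session

There is one attempt and no reset: what is moved stays moved. The work goes in short steps, each a Python script; the robot and the scene stay as the last script left them, time stands still between calls to the robot, and variables do not carry over. Pictures are saved under pics/ and viewed, at most 10 in all, crops included, and the job is handed in when it is done.

```bash
ls; mkdir -p pics; cat > h.py <<'E'
import numpy as np, cv2
from bench import ctrl, effector, telemetry, vision
def ray(cam,px):
    c=vision.calibration(cam);R=np.array(c["R"]);t=np.array(c["t"])
    d=R.T@np.array([(px[1]-c["cx"])/c["fx"],(px[0]-c["cy"])/c["fy"],1.]);return -R.T@t,d
def unproj(cam,depth,mask=None):
    c=vision.calibration(cam);R=np.array(c["R"]);t=np.array(c["t"])
    r,q=np.nonzero((depth>0)&(mask if mask is not None else True))
    z=depth[r,q];P=np.stack([(q-c["cx"])/c["fx"]*z,(r-c["cy"])/c["fy"]*z,z],1)
    return (P-t)@R
def tri(a,b):
    o1,d1=a;o2,d2=b;A=np.stack([d1,-d2],1);s=np.linalg.lstsq(A,o2-o1,rcond=None)[0]
    p,q=o1+s[0]*d1,o2+s[1]*d2;return (p+q)/2,np.linalg.norm(p-q)
E
python3 - <<'E'
from h import *
np.set_printoptions(precision=4,suppress=True)
D={}
for cam in("side","top"):
    im,d=vision.snapshot(cam);D[cam]=d
    cv2.imwrite(f"pics/{cam}0.png",im[:,:,::-1]);np.save(f"pics/{cam}0.npy",d)
    c=vision.calibration(cam);print(cam,-np.array(c["R"]).T@np.array(c["t"]),c["fx"])
S={}
for n in["square_key","square_key_bow","round_key","key_rack","medicine_box","keyway","lid_front_edge","sugar","used_mug","cinnamon_jar","loose_pod"]:
    for cam in("side","top"):
        r=vision.spot_point(n,cam);S[n,cam]=r
        print(n,cam,[(np.round(x["pixel"],1),round(x["p"],2)) for x in r[:3]])
    if S[n,"side"] and S[n,"top"]:print("  tri",*tri(*[ray(c,S[n,c][0]["pixel"]) for c in("side","top")]))
E
```

```text
bench.py
pics
side [0.4144 0.5156 0.6024] 416.4380425889142
top [ 0.3675 -0.2084  0.9502] 367.27156466686165
square_key side [(array([215.6, 270.4]), 0.46)]
square_key top [(array([206.7, 243.6]), 0.43)]
  tri [ 0.5243 -0.211   0.0282] 0.005620116586657407
square_key_bow side [(array([194.5, 272.3]), 0.6)]
square_key_bow top [(array([204.8, 243.8]), 0.58)]
  tri [ 0.5204 -0.212   0.0853] 0.002650955002423024
round_key side [(array([202.8, 286.4]), 0.68)]
round_key top [(array([215.1, 268.4]), 0.48)]
  tri [ 0.4954 -0.2705  0.0249] 0.003883940174686302
key_rack side [(array([216.6, 278.4]), 0.7), (array([216.3, 202.2]), 0.24), (array([201.4, 286. ]), 0.19)]
key_rack top [(array([214.1, 253.6]), 0.6)]
  tri [ 0.5069 -0.234   0.0097] 0.0011912430947460958
medicine_box side [(array([167.8, 290.6]), 0.74), (array([217.2, 272.1]), 0.73)]
medicine_box top [(array([207.5, 337.1]), 0.87)]
  tri [ 0.5001 -0.4512  0.0099] 0.011972056901723377
keyway side [(array([144. , 305.6]), 0.89)]
keyway top [(array([208.8, 336.8]), 0.56)]
  tri [ 0.474  -0.4259  0.1019] 0.009287387996215082
lid_front_edge side [(array([154.9, 317.2]), 0.97)]
lid_front_edge top [(array([208.3, 338.5]), 0.73), (array([229.3, 327.7]), 0.64)]
  tri [ 0.4604 -0.436   0.0716] 0.04557847242376945
sugar side [(array([310.2, 295. ]), 0.65), (array([191.2, 204.5]), 0.61)]
sugar top [(array([136.6, 271.9]), 0.58)]
  tri [ 0.6015 -0.2571 -0.1806] 0.36244158135671845
used_mug side [(array([307.2, 293.6]), 0.86)]
used_mug top [(array([253.1, 161.3]), 0.81)]
  tri [0.4415 0.0127 0.0037] 0.001532549865585432
cinnamon_jar side [(array([218.6, 203.1]), 0.8)]
cinnamon_jar top [(array([152.5, 231.4]), 0.84)]
  tri [ 0.679  -0.199   0.0043] 0.006699051064834713
loose_pod side [(array([175.6, 231.8]), 0.53)]
loose_pod top [(array([150.2, 304.4]), 0.62)]
  tri [ 0.6595 -0.3952  0.0012] 0.005386849844846812
```

```bash
python3 - <<'E'
import cv2,numpy as np
s=cv2.imread("pics/side0.png");t=cv2.imread("pics/top0.png")
cv2.imwrite("pics/a.png",cv2.resize(s[110:260,180:360],None,fx=4.4,fy=4,interpolation=cv2.INTER_CUBIC))
cv2.imwrite("pics/b.png",cv2.resize(t[120:270,210:400],None,fx=4,fy=4,interpolation=cv2.INTER_CUBIC))
E
```

```text
(no output)
```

View pics/a.png

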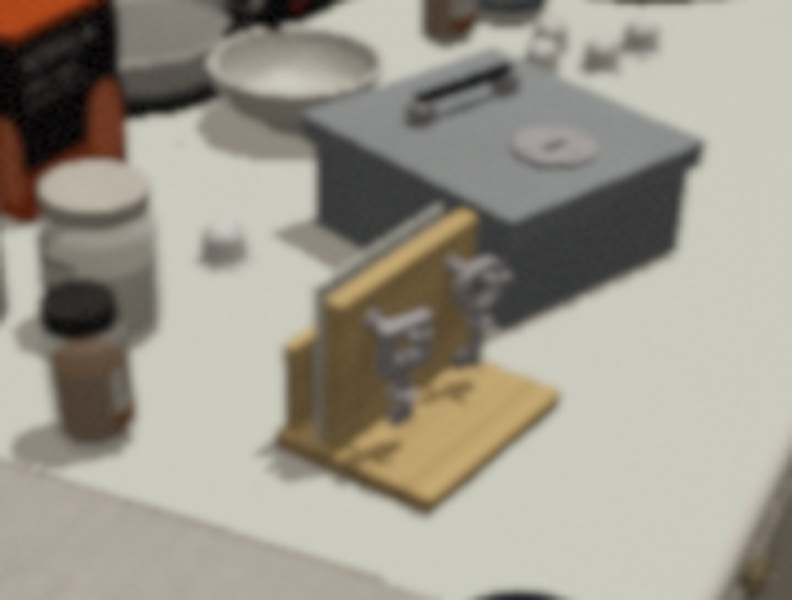

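View pics/b.png

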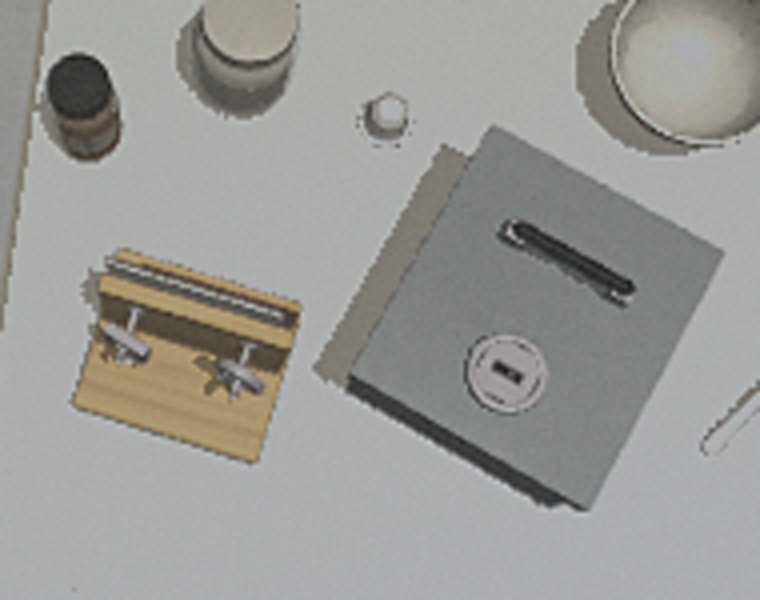

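The pictures show the square key on the left peg (top crop about 125,340 → pixel 205,241), the round key on the right one (about 240,375), and the keyway slot at crop (507,372). The box is rotated about 27° and the rack about 15°. Next I'll measure them precisely.

```bash
cat > m.py <<'E'
from h import *
np.set_printoptions(precision=4,suppress=True)
def best(n,cam):
    r=vision.masks_of(n,cam);return r[0]["pixels"] if r else None
P={}
for cam in("side","top"):
    im,d=vision.snapshot(cam)
    for n in("medicine_box","key_rack","square_key"):
        m=best(n,cam)
        if m is None: print("none",n,cam);continue
        P[n,cam]=unproj(cam,d,m);print(n,cam,len(P[n,cam]),P[n,cam].mean(0))
    B=P["medicine_box",cam]
    L=B[(B[:,2]>.083)&(B[:,2]<.097)];print(" lid z",np.median(L[:,2]),L[:,2].std())
    r=cv2.minAreaRect((L[:,:2]*1000).astype(np.float32));print(" lid rect",r)
    K=P["key_rack",cam];T=K[(K[:,2]>.105)&(K[:,2]<.13)]
    print(" rack top",len(T),T.mean(0),cv2.minAreaRect((T[:,:2]*1000).astype(np.float32)))
    T=K[(K[:,2]>.006)&(K[:,2]<.022)]
    print(" rack base",len(T),np.median(T[:,2]),cv2.minAreaRect((T[:,:2]*1000).astype(np.float32)))
    K=P["square_key",cam]; 
    u,s,v=np.linalg.svd(K-np.median(K,0));print(" key",K.min(0),K.max(0),np.median(K,0),v[0],v[2])
np.save("pics/P.npy",P,allow_pickle=True)
for n in("square_key_bow","keyway","square_key"):
  q={c:[np.array(vision.spot_point(n,c)[0]["pixel"])] for c in("side","top")}
  print(n,q,tri(*[ray(c,q[c][0]) for c in("side","top")]))
E
python3 m.py
```

```text
medicine_box side 3833 [ 0.4965 -0.4243  0.0744]
key_rack side 2689 [ 0.5233 -0.227   0.0499]
square_key side 221 [ 0.5214 -0.2027  0.0774]
 lid z 0.0923587852599651 0.0022853544426069514
 lid rect ((505.28466796875, -452.0422058105469), (163.4227752685547, 184.85244750976562), 51.57877731323242)
 rack top 410 [ 0.5339 -0.2415  0.1142] ((531.92333984375, -247.68698120117188), (117.63067626953125, 20.501800537109375), 64.06912231445312)
 rack base 1127 0.01642662888310818 ((513.5597534179688, -240.72059631347656), (129.24844360351562, 99.45831298828125), 62.641197204589844)
 key [ 0.5095 -0.2398  0.0256] [ 0.5329 -0.1912  0.1046] [ 0.5216 -0.2027  0.0802] [-0.0079 -0.0651 -0.9978] [ 0.8047 -0.5928  0.0323]
medicine_box top 5205 [ 0.499  -0.4489  0.0871]
key_rack top 1827 [ 0.513  -0.2408  0.052 ]
square_key top 56 [ 0.52   -0.2052  0.0938]
 lid z 0.08909584577061107 0.0019577037100383735
 lid rect ((504.9646301269531, -453.07086181640625), (160.32859802246094, 182.78453063964844), 51.335994720458984)
 rack top 416 [ 0.533  -0.2503  0.1122] ((535.7160034179688, -250.25711059570312), (115.82565307617188, 26.677330017089844), 64.6662368774414)
 rack base 939 0.01324830385758004 ((502.66986083984375, -234.82916259765625), (124.09188079833984, 69.35964965820312), 65.03981018066406)
 key [ 0.5102 -0.2163  0.0521] [ 0.5313 -0.1938  0.1028] [ 0.5201 -0.2058  0.0987] [ 0.1165 -0.0041  0.9932] [-0.7565  0.6475  0.0914]
square_key_bow {'side': [array([195. , 270.7])], 'top': [array([206.5, 240.4])]} (array([ 0.5197, -0.2033,  0.0892]), np.float64(0.003122367314934928))
keyway {'side': [array([144.6, 304.2])], 'top': [array([211.3, 338. ])]} (array([ 0.473 , -0.4289,  0.0975]), np.float64(1.6378851465053722e-05))
square_key {'side': [array([216.2, 269.7])], 'top': [array([205.8, 242.3])]} (array([ 0.5262, -0.2081,  0.0287]), np.float64(0.007201410070408621))
```

```bash
cat > e.py <<'E'
from h import *
from scipy.ndimage import map_coordinates, gaussian_filter
np.set_printoptions(precision=4,suppress=True)
G={c:gaussian_filter(cv2.imread(f"pics/{c}0.png").astype(float).mean(2),.8) for c in("side","top")}
def edge(cam,p,q,w=4):
    p,q=np.array(p,float),np.array(q,float);d=(q-p)/np.linalg.norm(q-p);n=np.array([-d[1],d[0]])
    s=np.arange(-w,w+.01,.25);pts=[]
    for f in np.linspace(.12,.88,40):
        c=p+f*(q-p);X=c[None]+s[:,None]*n
        g=np.abs(np.gradient(map_coordinates(G[cam],[X[:,1],X[:,0]],order=1)))
        k=(g**2*s).sum()/(g**2).sum();pts.append(c+s[g.argmax()]*n)
    vx,vy,x,y=cv2.fitLine(np.array(pts,np.float32),cv2.DIST_HUBER,0,.01,.01).ravel();return np.array([x,y]),np.array([vx,vy])
def isect(a,b):
    s=np.linalg.solve(np.stack([a[1],-b[1]],1),b[0]-a[0]);return a[0]+s[0]*a[1]
def plane(cam,px,z):
    o,d=ray(cam,(px[1],px[0]));return o+d*(z-o[2])/d[2]
def quad(cam,c,z,w=4):
    E=[edge(cam,c[i],c[(i+1)%4],w) for i in range(4)]
    return np.array([plane(cam,isect(E[i-1],E[i]),z) for i in range(4)])
def T(c):return [(210+x/4-.4,120+y/4-.4) for x,y in c]
def S(c):return [(180+x/4.4-.4,110+y/4-.4) for x,y in c]
def show(n,q):
    print(n,q.mean(0));
    for i in range(4):
        d=q[(i+1)%4]-q[i];print("   ",np.linalg.norm(d),np.degrees(np.arctan2(d[1],d[0])))
if __name__=="__main__":
    show("lid top",quad("top",T([(490,125),(722,250),(588,510),(350,378)]),.09))
    show("lid side",quad("side",S([(497,50),(702,148),(518,220),(305,118)]),.09))
    a,b=T([(100,280),(290,350)]);l=edge("top",a,b,3)
    for nm,pp,z in(("board front top",[(102,293),(290,345)],.114),("base front",[(75,405),(258,462)],.014),("base right",[(258,462),(297,320)],.014),("handle",[(512,225),(630,290)],.113)):
        l=edge("top",*T(pp),3);A,B=plane("top",l[0],z),plane("top",l[0]+l[1]*10,z);d=B-A;print(nm,A,np.degrees(np.arctan2(d[1],d[0])))
    # dark slot
    for cam,(c,r) in(("top",T([(507,372)])[0]),("side",S([(555,147)])[0])):
        c0,r0=int(round(c)),int(round(r));W=6
        g=cv2.imread(f"pics/{cam}0.png").astype(float).mean(2)[r0-W:r0+W+1,c0-W:c0+W+1]
        print(np.round(g).astype(int))
        
    g=cv2.imread("pics/top0.png").astype(float).mean(2);print(np.round(g[195:220,232:252]).astype(int))
E
python3 e.py
```

```text
lid top [ 0.5    -0.4498  0.09  ]
    0.15798926834860907 -128.58775291157446
    0.18993752252782542 141.29901517807355
    0.15809864696874798 51.60846637825349
    0.19047920112351416 -38.73328490361113
lid side [ 0.4992 -0.4517  0.09  ]
    0.12940240563902286 136.20602631261642
    0.1551052993913554 51.46827633626144
    0.21415858483035177 -38.21443494513073
    0.18855597573627206 -155.42798053122948
board front top [ 0.5247 -0.2459  0.114 ] -115.4111876629429
base front [ 0.4663 -0.2279  0.014 ] -115.4885100420992
base right [ 0.4899 -0.2987  0.014 ] -25.25368298871916
handle [ 0.5343 -0.474   0.113 ] -128.5962244280467
[[154 126 154 157 154 156 157 156 156 158 141 119 123]
 [106 134 158 158 158 159 156 159 157 158 159 159 144]
 [ 98 155 162 158 149 155 159 160 157 155 157 153 157]
 [162 163 168 120  77 121 153 158 157 157 155 157 156]
 [152 161 154  72  38  44  91 133 157 158 159 156 157]
 [157 159 145  84  56  42  30  69  97 139 159 158 156]
 [155 154 159 154 126  88  52  95  81  59 106 140 157]
 [156 152 157 160 164 158 119  82  64  34  80 149 160]
 [156 154 155 155 159 1
[... 2394 characters left out ...]
 137 133
  132 131]
 [140 140 138 139 135 139 145 138 143 143 142 143 143 140 139 136 132 137
  135 137]
 [144 142 142 140 138 138 135 138 136 139 142 141 146 141 145 141 139 138
  135 138]
 [142 143 143 147 142 145 144 138 140 133 133 135 138 143 140 144 141 143
  148 139]
 [131 134 139 144 141 143 141 142 143 143 140 136 140 133 134 137 137 142
  142 146]
 [131 131 131 134 138 137 141 142 145 141 147 139 143 141 143 135 138 139
  134 140]
 [139 135 132 131 128 131 135 139 138 138 142 143 142 145 143 146 145 138
  135 135]
 [144 141 140 137 136 133 130 129 128 135 136 139 139 140 145 146 144 141
  145 144]
 [145 144 146 147 142 138 135 136 137 134 129 130 133 134 142 139 140 145
  142 143]]
```

```bash
cat > k.py <<'E'
from e import *
def blob(cam,r0,r1,c0,c1,wf):
    g=cv2.imread(f"pics/{cam}0.png").astype(float).mean(2)[r0:r1,c0:c1];w=wf(g)
    n,lab=cv2.connectedComponents((w>0).astype(np.uint8));k=max(range(1,n),key=lambda i:w[lab==i].sum());w=w*(lab==k)
    R,C=np.mgrid[r0:r1,c0:c1];m=np.array([(w*C).sum(),(w*R).sum()])/w.sum()
    X=np.stack([C.ravel(),R.ravel()],1)-m;cov=(X*w.ravel()[:,None]).T@X/w.sum();ev,V=np.linalg.eigh(cov);return m,V[:,1],ev
def ang(cam,m,v,z):
    d=plane(cam,m+5*v,z)-plane(cam,m-5*v,z);return np.degrees(np.arctan2(d[1],d[0]))%180
mt,v,ev=blob("top",208,216,333,345,lambda g:np.clip(140-g,0,None));print("slot top",mt,plane("top",mt,.094),ang("top",mt,v,.094),ev)
ms,v,ev=blob("side",141,149,299,309,lambda g:np.clip(150-g,0,None));print("slot side",ms,plane("side",ms,.094),ang("side",ms,v,.094))
print("slot tri",tri(ray("top",mt[::-1]),ray("side",ms[::-1])))
mk,v,ev=blob("top",198,210,234,248,lambda g:np.clip(g-148,0,None));print("bow",mk,plane("top",mk,.1),ang("top",mk,v,.1),ev)
import numpy as np
P=np.load("pics/P.npy",allow_pickle=True).item()
for c in("top","side"):
    K=P["square_key",c];K=K[K[:,2]>.068];print(c,len(K),K[:,2].max(),np.median(K,0));r=cv2.minAreaRect((K[:,:2]*1000).astype(np.float32));print(r)
    for x in(K-K.mean(0))[:, :2],: u,s,vt=np.linalg.svd(x);print(np.degrees(np.arctan2(vt[0,1],vt[0,0]))%180,s/np.sqrt(len(K)))
# candidate peg position from rack
y=np.radians(-25.4);ex=np.array([np.cos(y),np.sin(y)]);ey=np.array([-ex[1],ex[0]])
print(ex,ey)
for nm,z,pp in(("bf",.014,[(75,405),(258,462)]),("br",.014,[(258,462),(297,320)]),("bl",.014,[(75,405),(100,300)]),("front",.114,[(102,293),(290,345)])):
    l=edge("top",*T(pp),3);A=plane("top",l[0],z)[:2];print(nm,"along ex",A@ex,"ey",A@ey)
E
python3 k.py
```

```text
slot top [336.3564 212.512 ] [ 0.4712 -0.4254  0.094 ] 51.48511129748117 [0.6035 5.5908]
slot side [305.4671 145.8913] [ 0.4696 -0.4292  0.094 ] 47.49198835241662
slot tri (array([ 0.4701, -0.4248,  0.0965]), np.float64(0.0015708757024791174))
bow [241.5255 203.2578] [ 0.5236 -0.2071  0.1   ] 32.011331505753645 [4.3056 9.8921]
top 54 0.10275015706791217 [ 0.5207 -0.2055  0.0988]
((521.1884765625, -205.51853942871094), (29.30529022216797, 8.337657928466797), 49.14605712890625)
48.94178557191424 [0.0084 0.0023]
side 155 0.10457758063010168 [ 0.5221 -0.2008  0.088 ]
((520.5364379882812, -204.12005615234375), (29.337793350219727, 17.58371353149414), 25.891441345214844)
47.13328549896774 [0.0095 0.0025]
[ 0.9033 -0.4289] [0.4289 0.9033]
bf along ex 0.5189904652903414 ey -0.005820585216105145
br along ex 0.5706662484407172 ey -0.059688096667395774
bl along ex 0.5583624188481029 ey 0.06697780169292068
front along ex 0.5794255103598397 ey 0.0029074726446952992
```

```bash
cat >> h.py <<'E'
from scipy.spatial.transform import Rotation as Ro
GO=ctrl.grasp_offset
LOCK=np.array([.4705,-.4262,.094]); BY=np.radians(51.5)   # keyway point, box y direction
def Rt(a):
    c,s=np.cos(a),np.sin(a);return np.array([[-s,c,0],[c,s,0],[0,0,-1.]])
def q(R):
    x=Ro.from_matrix(R).as_quat();return [float(v) for v in(x[3],x[0],x[1],x[2])]
def tcp(g,R):return [float(v) for v in np.asarray(g)+GO*R[:,2]]
def lidpose(g,R,th,lock,by=BY):
    ey=np.array([np.cos(by),np.sin(by),0]);ex=np.array([ey[1],-ey[0],0])
    H=lock+.131*ex-[0,0,.009];M=Ro.from_rotvec(th*ey).as_matrix();return H+M@(np.asarray(g)-H),M@R
E
python3 - <<'E'
from h import *
np.set_printoptions(precision=3,suppress=True)
print(GO,telemetry.sense()["tcp_rot"])
for k in(0,np.pi):
    print("k",k)
    for nm,g,a,th in(("above",[.522,-.2055,.16],49,0),("grasp",[.522,-.2055,.086],49,0),("draw",[.48,-.185,.094],49,0),("hover",LOCK+[0,0,.09],51.5,0),("home",LOCK+[0,0,.034],51.5,0),("turn",LOCK+[0,0,.034],51.5-96,0),("lift",LOCK+[0,0,.034],51.5-96,.36)):
        R=Rt(np.radians(a)+k)
        if th:g,R=lidpose(g,R,th,LOCK)
        s=ctrl.solve_ik(tcp(g,R),q(R));print(nm,None if s is None else np.array(s))
E
```

```text
0.0188 [0.    0.123 0.992 0.   ]
k 0
above [-0.574  0.341  1.619 -0.     1.182 -1.429]
grasp [-0.574  0.423  1.701 -0.     1.018 -1.429]
draw [-0.585  0.341  1.808 -0.     0.992 -1.44 ]
hover [-0.911  0.446  1.395 -0.     1.301 -1.81 ]
home [-0.911  0.494  1.463 -0.     1.185 -1.81 ]
turn [-0.911  0.494  1.463 -0.     1.185 -0.135]
lift [-0.866  0.738  0.974 -0.07   1.782 -0.092]
k 3.141592653589793
above [-0.574  0.341  1.619 -0.     1.182  1.713]
grasp [-0.574  0.423  1.701 -0.     1.018  1.713]
draw [-0.585  0.341  1.808 -0.     0.992  1.701]
hover [-0.911  0.446  1.395 -0.     1.301  1.331]
home [-0.911  0.494  1.463 -0.     1.185  1.331]
turn [-0.911  0.494  1.463 -0.     1.185  3.007]
lift [-0.866  0.738  0.974 -0.07   1.782  3.049]
```

```bash
cat > grasp.py <<'E'
from h import *
np.set_printoptions(precision=4,suppress=True)
R=Rt(np.radians(49));G=np.array([.522,-.2055,.0855])
effector.move_gripper(.052)
ctrl.movep(tcp(G+[0,0,.1],R),q(R))
hit=ctrl.move_linear(tcp(G,R),vel=.08,threshold=6);s=telemetry.sense();print(hit,s["ee_pos"],s["wrist_force"])
for c in("side","top"):
    im,d=vision.snapshot(c);cv2.imwrite(f"pics/{c}1.png",im[:,:,::-1])
if not hit:
    effector.move_gripper(.025);s=telemetry.sense();print(s["opening"],s["grip_force"],s["wrist_force"],s["t"])
for c in("side","top"):
    im,d=vision.snapshot(c);cv2.imwrite(f"pics/{c}2.png",im[:,:,::-1])
a=[cv2.resize(cv2.imread(f"pics/side{i}.png")[150:250,225:325],None,fx=4,fy=4,interpolation=cv2.INTER_CUBIC) for i in(1,2)]
cv2.imwrite("pics/c.png",np.hstack(a))
E
python3 grasp.py
```

```text
False [ 0.5224 -0.2057  0.0673] [-0.7586 -0.3532  0.0998]
0.029716666705434117 29.999995473772287 [ 0.4059 -1.0004  0.428 ] 7.6583
```

View pics/c.png

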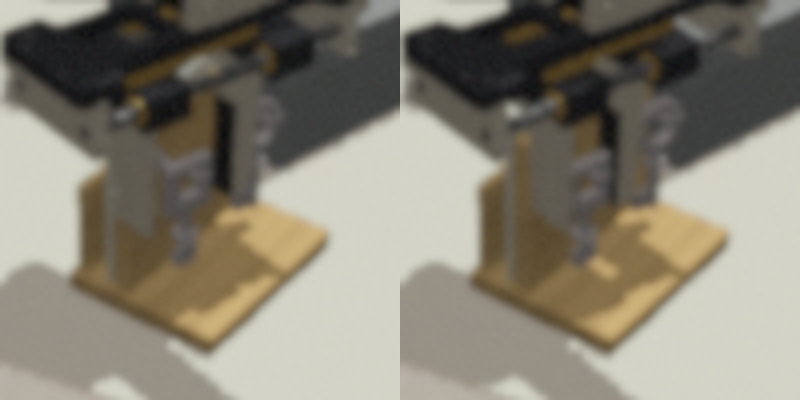

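The key is gripped at 29.7 mm opening, with a finger on each side of the bow at about (187,185) in the crop. Next I lift it and draw it off the peg.

```bash
cat > draw.py <<'E'
from h import *
np.set_printoptions(precision=4,suppress=True)
def f():s=telemetry.sense();print(s["ee_pos"],s["wrist_force"],s["ft_torque"],s["opening"],s["t"]);return s
p0=np.array(f()["ee_pos"])
print(ctrl.move_linear(list(p0+[0,0,.0075]),vel=.02,threshold=8));p=np.array(f()["ee_pos"])
e=np.array([-.9033,.4289,0])
print(ctrl.move_linear(list(p+.05*e),vel=.05,threshold=8));s=f();p2=np.array(s["ee_pos"])
if np.linalg.norm(p2-p)>.045:
    R=Rt(BY)
    ctrl.move_linear(list(p2+[0,0,.1]),vel=.15);f()
    ctrl.movep(tcp(LOCK+[0,0,.085],R),q(R));ctrl.pause(.3);f()
    for c in("side","top"):
        im,d=vision.snapshot(c);cv2.imwrite(f"pics/{c}3.png",im[:,:,::-1]);np.save(f"pics/{c}3.npy",d)
    for n in("square_key","square_key_bow","keyway"):
        x={c:vision.spot_point(n,c) for c in("side","top")};print(n,{c:[(np.round(y["pixel"],1),round(y["p"],2)) for y in v[:2]] for c,v in x.items()})
    a=[cv2.resize(cv2.imread(f"pics/{c}3.png")[r:r+100,k:k+100],None,fx=4,fy=4,interpolation=cv2.INTER_CUBIC) for c,r,k in(("side",90,255),("top",165,290))]
    cv2.imwrite("pics/d.png",np.hstack(a))
E
python3 draw.py
```

```text
[ 0.522  -0.2055  0.0668] [-1.1131  0.7241  0.9531] [-0.0691  0.0279 -0.0064] 0.029924874304703555 7.7583
False
[ 0.5221 -0.2056  0.0744] [-1.6749  0.5434 -0.2055] [-0.0802  0.0663 -0.0001] 0.02978861844731535 8.2833
False
[ 0.4773 -0.1844  0.0745] [ 0.1552 -0.3144 -0.0299] [0.0105 0.0483 0.0133] 0.029624012186111458 9.4333
[ 0.4768 -0.1841  0.1737] [ 0.073   0.7541 -1.1945] [-0.0298  0.0141 -0.0573] 0.02942627808640684 10.25
[ 0.4711 -0.425   0.1608] [ 0.2018  0.7771 -1.0108] [ 0.0019 -0.0271 -0.0231] 0.0299651994771507 11.5083
square_key {'side': [(array([138.1, 306.5]), 0.66), (array([201.1, 287.2]), 0.26)], 'top': [(array([207. , 340.1]), 0.57)]}
square_key_bow {'side': [(array([115.6, 308.8]), 0.48)], 'top': [(array([204.9, 346.7]), 0.43)]}
keyway {'side': [(array([145.4, 305.8]), 0.62)], 'top': [(array([210.5, 337.8]), 0.96), (array([253.2, 159.9]), 0.22)]}
```

View pics/d.png

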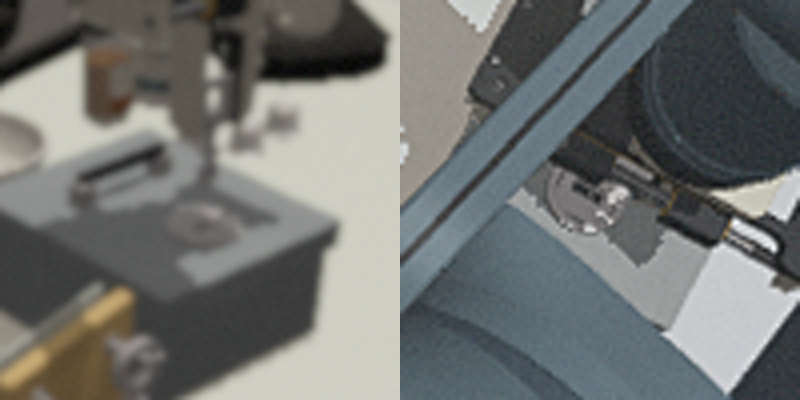

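```bash
cat > c.py <<'E'
from h import *
np.set_printoptions(precision=2,suppress=True)
def proj(cam,X):
    c=vision.calibration(cam);p=np.array(c["R"])@X+np.array(c["t"]);return np.array([p[1]/p[2]*c["fy"]+c["cy"],p[0]/p[2]*c["fx"]+c["cx"]])
s=telemetry.sense();p=np.array(s["ee_pos"]);w=s["tcp_rot"];R=Ro.from_quat([w[1],w[2],w[3],w[0]]).as_matrix();g=p-GO*R[:,2]
print("R",R)
for z,n in((0,"bow"),(.055,"tip"),(.034,"shoulder"),(-.016,"bowtop"),(.041,"bit top")):
    print(n,[proj(c,g+R[:,2]*z) for c in("side","top")])
print("per mm tool x",[proj(c,g+R[:,0]*.001)-proj(c,g) for c in("side","top")])
print("fingertips",[proj("side",p+R[:,1]*k*.015) for k in(-1,1)])
for c in("side","top"):
    d=np.load(f"pics/{c}3.npy");m=vision.masks_of("square_key",c)[0]
    K=unproj(c,d,m["pixels"]);L=(K-g)@R;print(c,len(K),m["p"])
    o=np.argsort(L[:,2]);L=L[o]*1000
    for lo in range(-20,70,8):
        k=L[(L[:,2]>=lo)&(L[:,2]<lo+8)]
        if len(k):print(lo,len(k),np.median(k,0),k[:,1].min(),k[:,1].max())
im=cv2.imread("pics/side3.png")[118:150,295:322];print(im.mean(2).astype(int)[:, :])
E
python3 c.py
```

```text
R [[-0.78  0.62 -0.  ]
 [ 0.62  0.78  0.  ]
 [ 0.    0.   -1.  ]]
bow [array([115.58, 307.57]), array([206.65, 345.81])]
tip [array([135.85, 305.88]), array([210.74, 339.73])]
shoulder [array([128.26, 306.51]), array([209.24, 341.96])]
bowtop [array([109.45, 308.08]), array([205.35, 347.74])]
bit top [array([130.81, 306.3 ]), array([209.75, 341.2 ])]
per mm tool x [array([0.13, 0.3 ]), array([ 0.4 , -0.22])]
fingertips [array([120.99, 311.2 ]), array([124.34, 302.69])]
side 119 0.7
-20 11 [  4.     0.43 -17.28] -8.40176452874823 8.746655003055528
-12 10 [ 2.99 -6.23 -7.3 ] -11.406941408616397 -4.460315845136343
-4 16 [ 2.66 -6.17  0.94] -11.043708584229467 9.72167101272717
4 24 [4.38 2.08 7.65] -12.791301416326627 13.486028986168419
12 12 [ 3.91  0.83 13.49] -14.04485114232785 9.279042636627633
20 7 [ 2.82  3.65 23.46] -1.615561339544417 4.129603226994794
28 11 [ 3.67  3.8  28.88] 0.390350003009125 7.7097909700427705
36 10 [ 3.19  3.38 39.76] -4.084127877243226 8.545097443086753
44 2 [ 2.33  1.17 45.78] -1.0880072030591408 3.418877114002154Traceback (most recent call last):
  File "c.py", line 12, in <module>
    d=np.load(f"pics/{c}3.npy");m=vision.masks_of("square_key",c)[0]
                                  ~~~~~~~~~~~~~~~~~~~~~~~~~~~~~~~^^^
IndexError: list index out of range
```

```bash
cat > ins1.py <<'E'
from h import *
np.set_printoptions(precision=4,suppress=True)
def f(m=""):s=telemetry.sense();print(m,s["ee_pos"],"tipz",round(s["ee_pos"][2]+GO-.055,4),s["wrist_force"],s["ft_torque"],s["opening"],round(s["t"],2));return s
if __name__=="__main__":
    R=Rt(BY)
    def go(x,y,tz,v,th):return ctrl.move_linear(tcp([x,y,tz+.055],R),vel=v,threshold=th)
    x,y=LOCK[:2]
    go(x,y,.101,.06,8);f()
    h=go(x,y,.084,.015,5);s=f(h)
    for c in("side",):
        im,d=vision.snapshot(c);cv2.imwrite(f"pics/{c}4.png",im[:,:,::-1])
    cv2.imwrite("pics/e.png",cv2.resize(im[95:170,265:340,::-1],None,fx=8,fy=8,interpolation=cv2.INTER_CUBIC))
E
python3 ins1.py
```

```text
[ 0.4703 -0.426   0.1366] tipz 0.1004 [ 0.1462  0.6281 -0.8829] [-0.0219  0.0366  0.0045] 0.02965132023873001 12.54
False [ 0.4704 -0.4261  0.1202] tipz 0.084 [-0.2657  1.0777  0.7697] [0.1115 0.2329 0.0101] 0.029748828231673623 13.82
```

View pics/e.png

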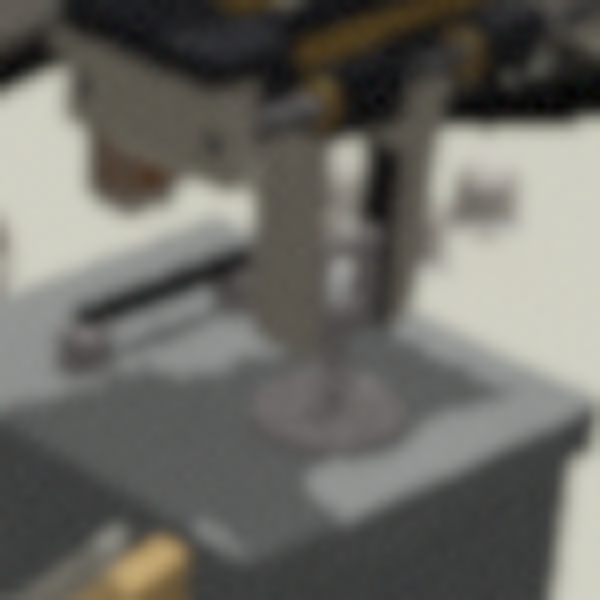

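The key tip stands in the slot, at crop (325,400). Now I press and wiggle.

```bash
cat > ins2.py <<'E'
from ins1 import *
x,y=LOCK[:2]
def go(tz,da,v,th=None):
    R=Rt(BY+da);return ctrl.move_linear(tcp([x,y,tz+.055],R),vel=v,rotation=q(R),threshold=th)
cz=.084
for i in range(14):
    s=telemetry.sense();cur=s["wrist_force"][2]+.9
    h=go(cz-.004,0,.015,max(2.,13-cur));s=f(f"{i} {h}")
    tz=s["ee_pos"][2]+GO-.055
    if tz<.0715 or s["t"]>26:break
    if h:
        cz=tz-.0005
        for da in(.09,-.09,0):go(cz,da,.02)
        f("  wig")
    else: cz-=.004
E
python3 ins2.py
```

```text
0 False [ 0.4702 -0.4261  0.1163] tipz 0.0801 [-2.6914  1.3202  4.1436] [ 0.412   0.6602 -0.0578] 0.02980677513057912 14.29
1 True [ 0.4701 -0.4261  0.1158] tipz 0.0796 [-0.9107  1.136   3.1563] [ 0.0051  0.1128 -0.0762] 0.029523683197063427 14.5
  wig [ 0.4706 -0.4263  0.115 ] tipz 0.0788 [-1.5071  0.1616  0.9718] [ 0.0306  0.2169 -0.1251] 0.029872647704991716 15.33
2 True [ 0.4706 -0.4263  0.1148] tipz 0.0786 [-1.4683  1.1132  4.8107] [ 0.1068  0.1518 -0.0344] 0.029554009966809215 15.55
  wig [ 0.4706 -0.4264  0.1142] tipz 0.078 [-0.6716 -1.3553  0.3111] [-0.2251  0.0666 -0.1019] 0.029834022077058774 16.38
3 False [ 0.4709 -0.4265  0.1108] tipz 0.0746 [-0.3407  0.723   3.783 ] [-0.0985 -0.0773 -0.0945] 0.029754072667128182 16.8
4 True [ 0.4709 -0.4265  0.1108] tipz 0.0746 [-0.6208  2.0316  4.6208] [ 0.0826  0.109  -0.1283] 0.029703165584986348 17.01
  wig [ 0.4708 -0.4264  0.1108] tipz 0.0746 [0.0994 0.6799 5.3773] [ 0.0138  0.0337 -0.0836] 0.029945601469404087 17.84
5 True [ 0.4709 -0.4264  0.1108] tipz 0.0746 [-0.1436  0.8526  5.6175] [ 0.0831  0.1226 -0.0717] 0.02968800597576726
[... 1258 characters left out ...]
tipz 0.0746 [0.3065 0.0721 5.6762] [ 0.041  -0.0045 -0.0672] 0.029844077243279882 24.09
11 True [ 0.4709 -0.4263  0.1108] tipz 0.0746 [-1.1912  0.2059  5.1184] [ 0.1277  0.1623 -0.0595] 0.030035674665325585 24.3
  wig [ 0.4708 -0.4263  0.1108] tipz 0.0746 [0.4227 0.5624 6.3083] [-0.0065  0.0027 -0.0473] 0.03025882891703245 25.13
12 True [ 0.4709 -0.4264  0.1108] tipz 0.0746 [-1.0423  0.5695  4.5998] [ 0.0945  0.2169 -0.0385] 0.029620013089707055 25.34
  wig [ 0.4708 -0.4263  0.1108] tipz 0.0746 [-0.7748 -0.3369  5.6491] [ 0.0127 -0.0228  0.0018] 0.029785282360235758 26.18
13 True [ 0.4708 -0.4263  0.1108] tipz 0.0746 [0.1859 0.3966 5.044 ] [ 0.1081  0.0942 -0.0087] 0.029629375312208717 26.38
```

```bash
cat > ins3.py <<'E'
from ins1 import *
x,y=LOCK[:2]
def go(tz,da,v):
    R=Rt(BY+da);ctrl.move_linear(tcp([x,y,tz+.055],R),vel=v,rotation=q(R))
cz=.0741;t0=telemetry.sense()["t"]
def F():s=telemetry.sense();return s["wrist_force"][2]+.9,s["ee_pos"][2]+GO-.055,s["t"]
for i in range(12):
    cz-=.0006;go(cz,0,.01);fz,tz,t=F();print(i,round(cz,4),round(fz,1),round(tz,4),round(t-t0,2))
    if fz>11:
        if fz>18:break
        go(cz,.09,.05);go(cz,-.09,.05);go(cz,0,.05);fz,tz,t=F();print("  wig",round(fz,1),round(tz,4))
    if t-t0>4:break
f()
im,d=vision.snapshot("side")
cv2.imwrite("pics/f.png",cv2.resize(im[95:170,265:340,::-1],None,fx=8,fy=8,interpolation=cv2.INTER_CUBIC))
E
python3 ins3.py
```

```text
0 0.0735 9.2 0.0746 0.25
1 0.0729 12.6 0.0745 0.5
  wig 11.6 0.0745
2 0.0723 15.2 0.0745 1.58
  wig 15.1 0.0744
3 0.0717 17.6 0.0744 2.67
  wig 17.5 0.0744
4 0.0711 20.9 0.0744 3.75
 [ 0.4711 -0.4265  0.1106] tipz 0.0744 [-3.7475  4.5021 20.0298] [ 0.7829  0.6803 -0.0995] 0.029742616017277314 30.13
```

View pics/f.png

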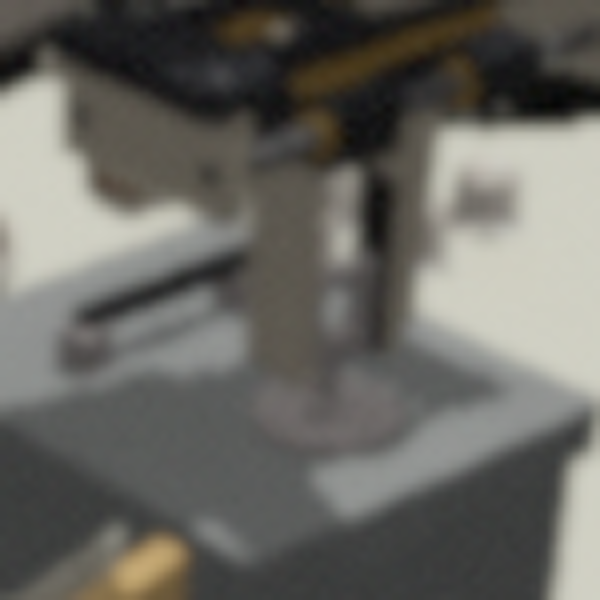

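It stays put at 21 N despite wiggling, so the shoulder is on the face. I ease off and try the turn.

```bash
cat > turn.py <<'E'
from ins1 import *
x,y=.4708,-.4264
def go(tz,da,v=.05):
    R=Rt(BY+da);ctrl.move_linear(tcp([x,y,tz+.055],R),vel=v,rotation=q(R))
go(.0737,0)
s=f("start")
for a in(.15,.3,.6,.9,1.2,1.45,1.6,1.7):
    go(.0737,-a);s=f(a)
    if abs(s["ft_torque"][2])>.7 or np.linalg.norm(s["wrist_force"])>30:print("stop");break
E
python3 turn.py
```

```text
start [ 0.471  -0.4264  0.1108] tipz 0.0746 [-1.9376  1.4611  9.9513] [ 0.3576  0.2421 -0.074 ] 0.02972309443154512 30.43
0.15 [ 0.4709 -0.4263  0.1107] tipz 0.0745 [-1.7197  1.375   9.5088] [0.3595 0.3984 0.0027] 0.029595068420534967 30.73
0.3 [ 0.4708 -0.4264  0.1107] tipz 0.0745 [-1.9299  2.5217  9.925 ] [0.313  0.3946 0.0581] 0.02978782805905416 31.03
0.6 [ 0.4706 -0.4265  0.1108] tipz 0.0746 [-2.2232  1.6282 10.1865] [0.1583 0.5912 0.0653] 0.029715926342200865 31.48
0.9 [ 0.4704 -0.4266  0.1107] tipz 0.0745 [-3.0962  1.6789  9.666 ] [0.1728 0.7661 0.0256] 0.0295073898900612 31.93
1.2 [ 0.4701 -0.4266  0.1107] tipz 0.0745 [-2.9713  1.298  10.3072] [0.2255 0.9594 0.0413] 0.02973796537419994 32.38
1.45 [ 0.4699 -0.4265  0.1107] tipz 0.0745 [-5.5848  1.4652 11.2431] [0.2489 1.0671 0.0331] 0.029635917297471222 32.78
1.6 [ 0.4699 -0.4264  0.1107] tipz 0.0745 [-5.1543  1.7465 10.592 ] [0.2688 1.1103 0.1252] 0.02977639185806294 33.08
1.7 [ 0.4698 -0.4264  0.1107] tipz 0.0745 [-4.9272  1.5448 11.8347] [0.2926 1.1494 0.1199] 0.029964897341434413 33.33
```

```bash
cat > lift.py <<'E'
from ins1 import *
g0=np.array([.4706,-.4264,.0746+.055])
L=np.array([.4706,-.4264,.0956])
def go(da,th,v):
    g,R=lidpose(g0,Rt(BY-da),th,L);ctrl.move_linear(tcp(g,R),vel=v,rotation=q(R))
go(1.78,0,.05);f("stop")
for th in np.arange(.04,.361,.04):
    go(1.78,th,.03);s=f(round(th,2))
    if np.linalg.norm(s["wrist_force"])>35:print("abort");break
for c in("side","top"):
    im,d=vision.snapshot(c);cv2.imwrite(f"pics/{c}5.png",im[:,:,::-1]);np.save(f"pics/{c}5.npy",d)
    for n in("lid_front_edge","keyway"):print(c,n,[(np.round(y["pixel"],1),round(y["p"],2)) for y in vision.spot_point(n,c)[:2]])
cv2.imwrite("pics/g.png",cv2.resize(cv2.imread("pics/side5.png")[80:220,200:360],None,fx=4,fy=4,interpolation=cv2.INTER_CUBIC))
E
python3 lift.py
```

```text
stop [ 0.4697 -0.4263  0.1108] tipz 0.0746 [-4.044   1.4676  6.8555] [0.0782 0.9701 0.2816] 0.02975787376137962 33.58
0.04 [ 0.4705 -0.4269  0.1141] tipz 0.0779 [-3.1842 -3.0155 -4.2521] [-0.6348  0.6359  0.3414] 0.029731503700341808 33.91
0.08 [ 0.4716 -0.4277  0.12  ] tipz 0.0838 [-4.3475 -1.4965 -5.296 ] [-0.5056  0.9557  0.3858] 0.029407044548039454 34.23
0.12 [ 0.4728 -0.4286  0.1256] tipz 0.0894 [-5.1985 -2.1281 -3.6553] [-0.5186  1.1086  0.4596] 0.029612154901957923 34.56
0.16 [ 0.4742 -0.4296  0.1306] tipz 0.0944 [-5.8523 -1.299  -4.2597] [-0.4994  1.0884  0.4606] 0.029500024644746322 34.88
0.2 [ 0.4756 -0.4308  0.1356] tipz 0.0994 [-6.986  -1.6186 -3.3245] [-0.4752  1.0864  0.4518] 0.02982195854190018 35.21
0.24 [ 0.4773 -0.4321  0.1406] tipz 0.1044 [-5.9916 -0.4449 -2.9433] [-0.4103  1.0815  0.5252] 0.029895348811596188 35.53
0.28 [ 0.4791 -0.4336  0.1454] tipz 0.1092 [-6.5037 -1.4111 -2.7671] [-0.3676  1.1372  0.5849] 0.030022710220845853 35.86
0.32 [ 0.481  -0.4351  0.1501] tipz 0.1139 [-6.6465  0.1864 -2.763 ] [-0.4438  1.0653  0.6206] 0.029835393408151906 36.18
0.36 [ 0.4831 -0.4368  0.1547] tipz 0.1185 [-6.0503 -0.3881 -3.3585] [-0.4601  1.0898  0.6684] 0.029858561546344864 36.51
side lid_front_edge [(array([132. , 313.9]), 0.56)]
side keyway [(array([124.8, 303.1]), 0.7), (array([216.7, 275.9]), 0.5)]
top lid_front_edge []
top keyway []
```

View pics/g.png

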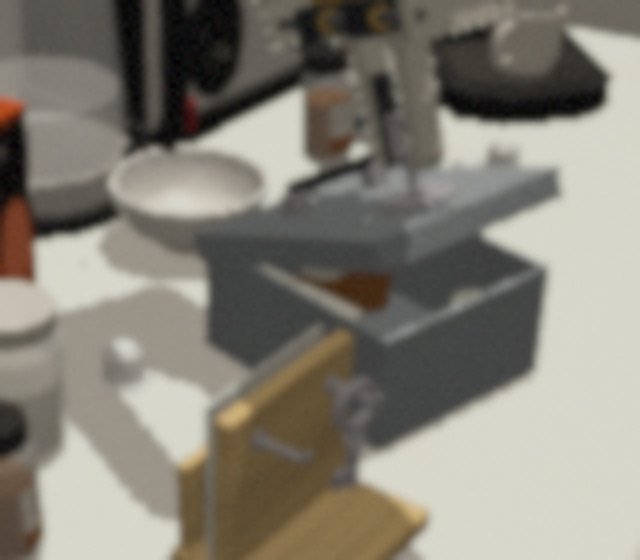

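The lid is open and held by the key, its front edge at crop (410,240–560,180), and the round key is still on its peg. I check the lid angle.

```bash
cat > a.py <<'E'
from ins1 import *
ey=np.array([np.cos(BY),np.sin(BY),0]);ex=np.array([ey[1],-ey[0],0])
L=np.array([.4706,-.4264,.094]);H=L+.131*ex-[0,0,.009]
for c in("side","top"):
    d=np.load(f"pics/{c}5.npy");P=unproj(c,d)-H;u=-(P@ex);v=P@ey;w=P[:,2]
    for lo in(.02,.05,.08,.11,.14,.155,.165):
        k=(u>lo)&(u<lo+.015)&(abs(v)<.075)&(w<.085)&(w>.0)
        t=np.arctan2(w[k],u[k])-.005/u[k]; 
        if k.sum()>10:
            h,b=np.histogram(t,bins=np.arange(-.1,.7,.02));print(c,lo,k.sum(),"mode",round(b[h.argmax()]+.01,3),np.median(t[abs(t-b[h.argmax()]-.01)<.04]))
o,dd=ray("side",[132,313.9]);A=np.stack([dd,-ey],1)
# intersect front-edge ray with box mid-plane (v=0)
s=((H-o)@ey)/(dd@ey);p=o+s*dd;print("front edge",p,-(p-H)@ex,(p-H)[2])
f()
E
python3 a.py
```

```text
side 0.02 46 mode 0.39 0.39643691806519754
side 0.05 125 mode 0.39 0.3829963379345943
side 0.08 86 mode 0.37 0.3738080653703293
side 0.11 114 mode 0.37 0.37016906856234205
side 0.14 103 mode 0.37 0.36624336780811995
side 0.155 318 mode 0.37 0.3563797829818686
side 0.165 440 mode 0.29 0.2943107663731326
front edge [ 0.4509 -0.4107  0.1444] 0.15618017691493077 0.059359416749557095
 [ 0.4832 -0.4368  0.1549] tipz 0.1187 [-6.8576 -1.8444 -3.885 ] [-0.4254  0.9894  0.6454] 0.029666410828838755 36.81
```

```bash
python3 -c "
from h import *
ctrl.pause(.3);s=telemetry.sense();print(s['ee_pos'],s['opening'],s['t']);print(ctrl.hand_in())"
```

```text
[ 0.48319345 -0.43682242  0.15491679] 0.029771363904838477 37.1083
the job is handed in; nothing more can be done
None
```

The job is handed in at 37.1 s: the square key went fully home and was turned to the stop, and it alone holds the front edge of the lid up by an estimated 60–62 mm, still gripped. The round key is still on its peg, and I saw nothing else moved.

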